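Take the loaded slide cassette out of its dock under the magnifier

TASK

The slides in the clip-in cassette have been checked under the bench magnifier and are ready to be handed over. Swing the magnifier by its stiff boom round to the left until the lens no longer hangs over any part of the two-bay dock, and leave it there; then pinch the two sprung catches of the cassette that holds the glass slides towards each other and lift it upright out of the dock. Finish holding it still by its squeezed catches, with its underside a good 12 cm above the worktop, and leave the empty cassette in its bay and the other things on the bench where they are.

Things in the scene. Friction and masses are not known exactly. Their poses are not given: they have to be found in the camera images.
- dock: Fixed grey docking base, 92 (its x, front to back) x 222 (its y, left to right) x 10 mm; origin: centre of its underside on the worktop; yaw -9 to 20 degrees. Two bays, centred 52.5 mm either side along its y. Each has guide tabs 24 mm high and, in front and behind (x 30.5 to 36.5 mm), a 38 mm wide steel keeper arch whose top is 50.5 mm above the worktop.
- loaded: White cassette with nine upright glass slides, either bay, 0.16 kg; frame 44 (x) x 84 (y) x 20 mm, slides to 29 mm; x, y as the dock's; origin: centre of underside, 10 mm above the worktop. Front (-x) and back (+x) each have a sprung catch hooked under its keeper (2.5 mm play), topped by a 28 mm long round bead along y, centre 64 mm above the underside; 62 mm over both beads, 40 mm when pressed.
- loaded_front (a joint): Catch on the loaded cassette's front (-x) face: 0 released, hook under its keeper; grows as its bead is pressed towards the cassette; the hook is free from about 0.14 rad, the stop is at 0.19 rad. About 6 N on the bead presses it to its stop; it springs back when let go.
- loaded_back (a joint): Catch on the loaded cassette's back (+x) face: the same, mirrored.
- loaded_front_bead (a point): Centre of the finger bead (10 mm thick) at the top of the front catch.
- loaded_back_bead (a point): Centre of the finger bead (10 mm thick) at the top of the back catch.
- empty: The same cassette without slides, in the dock's other bay; origin: centre of its underside. It stays there.
- magnifier: Fixed bench magnifier's round white weighted base (116 mm diameter) with its steel post, behind and to the left of the dock; origin: centre of its underside on the worktop.
- boom (a joint): Turn of the boom about its upright post: within 0.2 rad of 0 at the start, lens over the dock; grows as the lens swings clockwise seen from above, first towards the robot, then to the left; stops at -0.3 and 2.2 rad. Stiff (0.35 N m of friction), stays where it is left. From about 1.1 rad on, the dock is clear.
- boom_pivot (a point): Point on the boom's upright turning axis, in the middle of the boom, 215 mm above the worktop.
- boom_knob (a point): Middle of the round black upright knob (18 mm diameter, 36 mm tall) on the neck between boom and lens, 128 mm from the pivot, 247 mm above the worktop; the black neck block under it (26 mm wide) has its top 23 mm below this point. It turns with the boom and can be pinched from above.
- lens_centre (a point): Centre of the round lens, 210 mm from the pivot and 215 mm above the worktop; the lens with its white ring is 130 mm in diameter and about 24 mm thick.
- petri_dish: Petri dish, 65 mm in diameter, 15 mm high, lying to the left of the dock: a bystander.
- forceps: Forceps, 133 mm long, lying in front of the dock: a bystander.
- marker_pen: Marker pen, 128 mm long, 14 mm thick, lying at the left front: a bystander.
- bottle_indicator: Capped reagent bottle, 48 mm in diameter, 101 mm high, standing behind the dock: a bystander.
- beaker: Glass beaker, 52 mm in diameter, 69 mm high, standing to the right: a bystander.
- stop_clock: Bench timer, 40 x 70 x 59 mm, standing to the right: a bystander.
- conical_flask: Conical flask, 77 mm in diameter, 113 mm high, standing at the back left: a bystander.
- glue_bottle: Squeeze bottle, 41 mm in diameter, 132 mm high, standing at the left: a bystander.

How it is judged:
By the outcome, as a careful person would: the job done as asked, in the order asked, and still so for the second after the job is handed in, while the arm keeps its last pose, push and grip.
It also fails if it takes over 45 s, if anything falls off the work surface, if the arm or the gripper's body presses on something with over 40 N, if the wrist force passes 120 N, or if a joint passes its speed limit or range.

ROBOT

A 7-joint arm with a two-finger parallel gripper is mounted at the origin on a cart in front of the work surface, level with it; the furniture and walls round the work are solid. World frame = base frame: x ahead of the robot, y to its left, z up, the work surface at z = 0. Lengths are in mm, angles in degrees, forces in N, time in s.
With the tool pointing down it reaches from about 400 to 900 mm from the base axis. Payload 5.6 kg.
Tool frame: the origin (TCP) lies midway between the tips of the shut fingers; the grasp point (between the pads) lies 19 mm behind it; z points along the fingers, y is the line along which they close (so a half turn about z gives the same grasp; the last joint's range is limited). The gripper opens to 92 mm and grips with 3 to 60 N. Pads are 20 mm wide; open, the fingers measure 128 mm over their backs; the gripper's body (75 mm by 189 mm) begins 69 mm behind the grasp point.
Start: joints at [65.776, 26.786, -0.665, 91.828, 0.344, 61.387, -3.226], TCP at [240.938, -603.704, 214.592] pointing down, gripper open.
Joint ranges: [-144.91, 144.91], [-17.63, 115.5], [-89.93, 88.59], [15.96, 139.68], [-74.01, 254.01], [8.47, 105.57], [-167.45, 167.45]. Speed limits (degrees/s): [147.25, 147.25, 180, 180, 180, 180, 180].

INTERFACE

Orientations are given as a 3x3 rotation matrix whose columns are the frame's x, y, z axes.
In Python, from workcell import ctrl gives the robot as it stands.
- The arm moves only by the shell command python3 -m jog 'ROWS' [OPENING]. ROWS is JSON, a list of rows, each an object with "dp": the shift along the tool's x, y, z in m, a list of three; "yaw": the turn about the tool's z in rad. In form: [{"dp": [tx, ty, tz], "yaw": yaw}, ...]. A call has 1 to 8 rows; each row is the pose to reach, as a shift and turn from the pose commanded when the call began, along the tool's axes at that moment; what a row does not reach only later rows make up. A row lasts 1/12 s, in which the tool goes at most 41.7 mm and 7.16 degrees, less where a joint would pass 70% of its speed; a pose out of reach is approached as far as the arm can. A call with a gripper value outside its range is refused whole. OPENING is the closure, from -1 (fully open) to 1 (shut), set as the call begins (- or left out, the last holds). The fingers move at their own pace and stop on an object; the grip force is fixed at half the most. Time passes only in rows, so rows that repeat a pose let the fingers close. It gives the time, the measured TCP pose, the force, the opening and the grip force at its end, in the units of the state.
- ctrl.get_state(): the state, without advancing time (a new reading comes with each control period).
- ctrl.capture(name): name is "scene" or "top" or "wrist"; returns a dict with "pixels" (480x640x3 uint8, blue, green, red), "z_map" (480x640 float32, mm along the optical axis (not along the pixel's ray), 0 where there is no reading), "fx", "fy", "cx", "cy" (pixels), "eye" and "orientation" of the camera in the world. Camera axes: x right, y up, looking along -z (the intrinsics and any distortion apply to the point x, -y, -z); pixel columns grow to the right and rows downward; lengths in mm; the calibration is good to about 2 mm. A picture is of the moment at which its call begins.
- ctrl.close_job(): hands the job in; it is judged then, once.
The state is a dict: "time": time; "joints": joint angles; "joint_vel": joint speeds; "effort": joint torques, N m; "eef_pos": TCP position; "orientation": TCP orientation; "force": force on the tool from outside, world axes, zero at the start; "wrist_torque": the same for the moment, N m; "gripper_width": opening from 0.0 (shut) to 1.0 (fully open); "grasp_force": force on a finger pad.
Only numpy, scipy, OpenCV 4.12 (cv2) and the standard library are available. Lean on these libraries where they do the work, as an engineer would, in place of code of your own. Each camera call takes 0.05 s, during which the arm holds its last target. There are 200 camera calls.

## Working session

There is one attempt and no reset: what is moved stays moved. The work goes in short steps, Python scripts to look and compute and a shell command to move; the robot and the scene stay as the last step left them, time stands still between calls to the robot, and variables do not carry over. Pictures are saved under pics/ and viewed, at most 10 in all, crops included, and the job is handed in when it is done.

```bash
ls; mkdir -p pics
cat > h.py <<'E'
import numpy as np, cv2
from workcell import ctrl
def cap(n,name=None):
    c=ctrl.capture(n)
    np.savez(f'/tmp/{name or n}.npz',**c)
    if name: cv2.imwrite(f'pics/{name}.png',c['pixels'])
    return c
def cloud(c):
    z=np.asarray(c['z_map'],float); v,u=np.mgrid[:480,:640]
    p=np.stack([(u-c['cx'])/c['fx']*z,-(v-c['cy'])/c['fy']*z,-z],-1)
    w=p@np.asarray(c['orientation']).T+np.asarray(c['eye']); w[z==0]=np.nan
    return w
E
python3 - <<'E'
from h import *
for n in ('scene','top'):
    c=cap(n,n+'0'); print(n,c['eye'],c['orientation'],c['fx'],c.keys())
    w=cloud(c); print(np.nanmin(w,(0,1)),np.nanmax(w,(0,1)))
print(ctrl.get_state())
E
```

```text
pics
scene [-181.88052189  491.85821494  690.56802988] [[-0.51840313  0.44772035 -0.72856344]
 [-0.85505538 -0.28311768  0.43442455]
 [-0.01176848  0.84816913  0.52959478]] 433.0658805396023 dict_keys(['pixels', 'z_map', 'fx', 'fy', 'cx', 'cy', 'eye', 'orientation'])
[ -116.76432921 -1365.89954574  -810.42679144] [1004.16952372  975.06520385  641.43519189]
top [ 304.47519449   91.32429936 1248.65802001] [[-1.30038640e-01  9.71310459e-01 -1.99112894e-01]
 [-9.91508925e-01 -1.27378034e-01  2.61703602e-02]
 [ 5.69357523e-05  2.00825369e-01  9.79627055e-01]] 449.25791535832485 dict_keys(['pixels', 'z_map', 'fx', 'fy', 'cx', 'cy', 'eye', 'orientation'])
[ -410.11892848 -1351.07575112  -824.33706709] [ 994.91247304 1539.41993541  760.18899271]
{'time': 0.1, 'joints': array([65.77608374, 26.8309145 , -0.66370672, 91.87368422,  0.34154912,
       61.38683139, -3.22574068]), 'joint_vel': array([ 0.05243144, -0.12660675, -0.11375826, -0.13049343, -0.09591865,
       -0.06594646, -0.0603326 ]), 'effort': array([ 7.92644496e-04, -5.21643376e+01, -1.26307405e-02, -2.44367981e+01,
       -5.68686880e-02,  1.41072032e-02,  5.96468522e-05]), 'eef_pos': array([ 240.7181133 , -603.23466798,  213.75019531]), 'orientation': array([[ 9.28780613e-01,  3.70629380e-01, -6.59574673e-04],
       [ 3.70629957e-01, -9.28779539e-01,  1.41508288e-03],
       [-8.81281713e-05, -1.55875968e-03, -9.99998781e-01]]), 'force': array([-0.05400912, -0.40355672, -0.04948032]), 'wrist_torque': array([ 0.00544576,  0.09168825, -0.02938472]), 'grasp_force': 0.0, 'gripper_width': 0.9997405079952942}
```

View pics/top0.png

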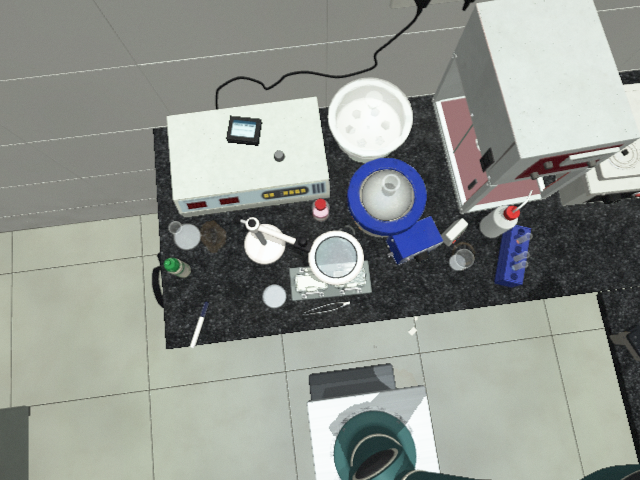

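View pics/scene0.png

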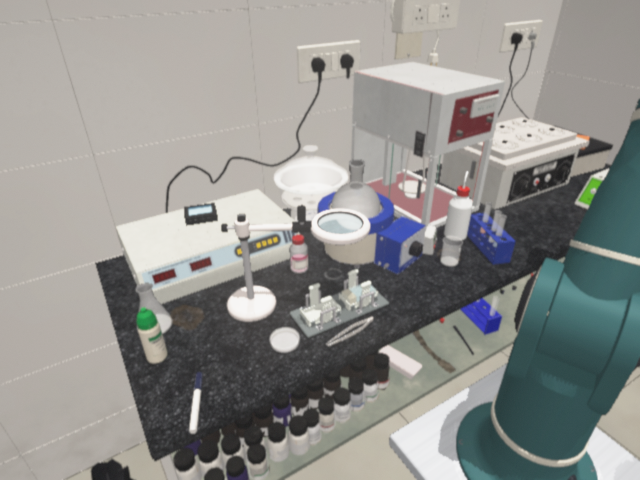

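The top view shows the lens at (337,258), the knob near (303,242), the post near (252,225) and the dock around (330,282). The scene view shows the post at (243,230), the knob at (301,218) and the dock at (338,303). Next I'll measure these and zoom in.

Run:
```python
from h import *
T=dict(np.load('/tmp/top0.npz'));S=dict(np.load('/tmp/scene0.npz'))
wt,ws=cloud(T),cloud(S)
a=cv2.resize(T['pixels'][205:325,230:390],None,fx=5,fy=5,interpolation=cv2.INTER_CUBIC)[:600]
b=cv2.resize(S['pixels'][190:340,220:420],None,fx=4,fy=4,interpolation=cv2.INTER_CUBIC)
cv2.imwrite('pics/topc.png',a);cv2.imwrite('pics/scc.png',b)
# lens ring: points z 190..235 in cloud
for n,w in(('t',wt),('s',ws)):
    m=(w[...,2]>195)&(w[...,2]<290)&(w[...,0]>300)&(w[...,0]<720)&(w[...,1]>-150)&(w[...,1]<350)
    v,u=np.where(m); P=w[m]
    print(n,len(P),P.min(0),P.max(0))
    k=P[(P[:,2]>235)]; print('high',len(k)); 
    lab,_,st,ce=cv2.connectedComponentsWithStats((m&(w[...,2]>232)).astype(np.uint8))
    for i in range(1,lab):
        if st[i,4]>4: print(ce[i],st[i,4],np.median(w[_==i],0),w[_==i][:,2].max())
for uv in[(337,258),(303,242),(252,225),(300,268)]: print(uv,wt[uv[1],uv[0]])
```

```text
t 3928 [ 422.25104412 -149.96893007  195.00820614] [685.3320975  265.68495657 280.64599937]
high 340
[390.98564593 182.63636364] 209 [ 636.42096727 -107.93502548  271.65731893] 280.6459993717059
[252.38655462 222.99159664] 119 [586.60498834 222.15813306 237.61010779] 245.29337751034916
[302.60294118 241.33823529] 68 [523.69880431 111.66823713 262.38527371] 267.01318217529456
s 3602 [ 422.26839037 -149.86085227  195.01989657] [678.12149653 266.58919201 282.06476492]
high 546
[356.2555205  169.60567823] 317 [626.0929749  -99.42131605 265.13363124] 282.06476492036086
[301.05369128 212.77852349] 149 [522.03362233 116.74984454 253.08543902] 268.32644129239395
[241.05645161 220.25      ] 124 [583.06641669 226.80190481 237.52278865] 246.04929377831843
(337, 258) [482.9445821   37.77111334 220.44346691]
(303, 242) [521.62909342 110.70054945 262.92177927]
(252, 225) [582.03651237 223.36453405 239.83376484]
(300, 268) [504.31149107 132.79921873  13.24572763]
```

View pics/topc.png

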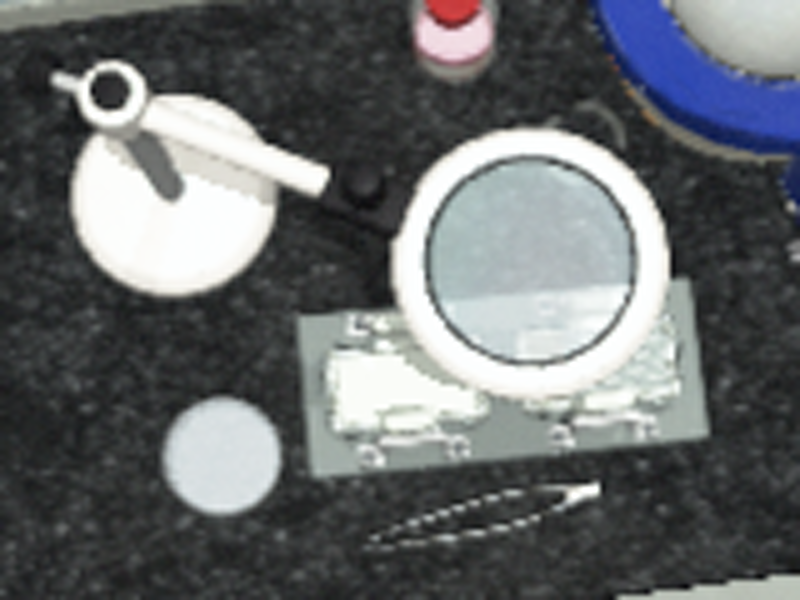

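View pics/scc.png

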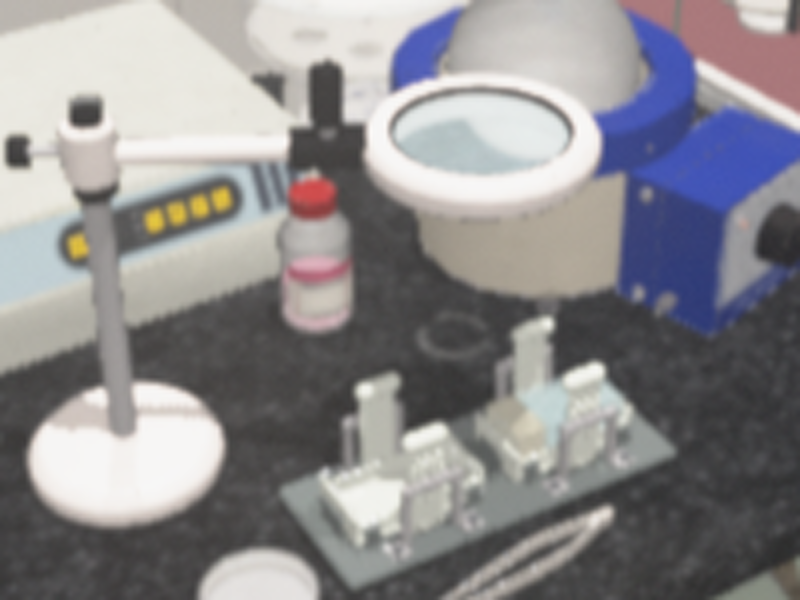

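The right bay (crop at 600,390) looks to hold the glass slides and the left cassette looks empty, which I'll confirm after the swing. The black knob shows at (365,185) in the top crop. I'll check the corridor and work out the approach.

```bash
cat >> h.py <<'E'
def go(target,ydir=None):
    """tool-frame shift (m) and yaw (rad) from present pose to world target; ydir deg of tool y"""
    s=ctrl.get_state(); R=np.asarray(s['orientation']); p=s['eef_pos']
    d=R.T@(np.asarray(target,float)-p)/1000
    cur=np.degrees(np.arctan2(R[1,1],R[0,1])); yaw=None
    if ydir is not None:
        e=(ydir-cur+90)%180-90; yaw=-np.radians(e)
    print('pos',p.round(1),'ydir',cur.round(2),'dp',d.round(4),'yaw',yaw)
E
python3 - <<'E'
from h import *
T=dict(np.load('/tmp/top0.npz'));S=dict(np.load('/tmp/scene0.npz'))
P=np.concatenate([cloud(T).reshape(-1,3),cloud(S).reshape(-1,3)]);P=P[np.isfinite(P).all(1)]
a=np.array([241,-604.]);b=np.array([522,113.]);L=np.linalg.norm(b-a);d=(b-a)/L
r=P[:,:2]-a; s=r@d; t=r@np.array([-d[1],d[0]])
for i in range(0,int(L),80):
    m=(s>i)&(s<i+80)&(P[:,2]>5)
    print(i,[round(P[m&(t>l)&(t<l+60)][:,2].max(),0) if (m&(t>l)&(t<l+60)).any() else 0 for l in(-120,-60,0,60)])
go([522,113,320],-29)
go([522,113,233],-29)
E
```

```text
0 [np.float64(5.0), np.float64(442.0), np.float64(347.0), np.float64(346.0)]
80 [np.float64(7.0), np.float64(6.0), np.float64(348.0), 0]
160 [np.float64(128.0), np.float64(6.0), 0, 0]
240 [np.float64(74.0), np.float64(6.0), np.float64(5.0), 0]
320 [np.float64(73.0), np.float64(7.0), np.float64(7.0), 0]
400 [np.float64(118.0), np.float64(87.0), np.float64(6.0), np.float64(6.0)]
480 [np.float64(155.0), np.float64(116.0), np.float64(6.0), np.float64(6.0)]
560 [np.float64(155.0), np.float64(228.0), np.float64(228.0), np.float64(13.0)]
640 [np.float64(156.0), np.float64(228.0), np.float64(230.0), np.float64(227.0)]
720 [np.float64(37.0), np.float64(268.0), np.float64(268.0), np.float64(223.0)]
pos [ 240.7 -603.2  213.8] ydir -68.25 dp [ 0.5267 -0.5611 -0.1054] yaw -0.6849637884802675
pos [ 240.7 -603.2  213.8] ydir -68.25 dp [ 0.5267 -0.561  -0.0184] yaw -0.6849637884802675
```

```bash
python3 -m jog '[{"dp":[0.026,-0.028,-0.015],"yaw":0},{"dp":[0.052,-0.056,-0.03],"yaw":0},{"dp":[0.078,-0.084,-0.045],"yaw":0},{"dp":[0.104,-0.112,-0.06],"yaw":0},{"dp":[0.13,-0.14,-0.075],"yaw":0},{"dp":[0.156,-0.168,-0.09],"yaw":0},{"dp":[0.182,-0.196,-0.1],"yaw":0},{"dp":[0.208,-0.224,-0.105],"yaw":0}]' -1
python3 -m jog '[{"dp":[0.026,-0.028,0],"yaw":-0.1},{"dp":[0.052,-0.056,0],"yaw":-0.2},{"dp":[0.078,-0.084,0],"yaw":-0.3},{"dp":[0.104,-0.112,0],"yaw":-0.4},{"dp":[0.13,-0.14,0],"yaw":-0.5},{"dp":[0.156,-0.168,0],"yaw":-0.6},{"dp":[0.182,-0.196,0],"yaw":-0.685},{"dp":[0.208,-0.224,0],"yaw":-0.685}]'
python3 - <<'E'
from h import *
go([522,113,320],-29)
E
```

```text
time: 0.77
eef_pos: [351.7, -317.0, 320.9]
orientation: [[0.929, 0.371, 0.001], [0.371, -0.929, -0.002], [0.001, 0.002, -1.0]]
force: [0.1, -0.4, 1.2]
gripper_width: 0.999
grasp_force: 0.0
time: 1.43
eef_pos: [461.3, -31.6, 319.6]
orientation: [[0.482, 0.876, -0.0], [0.876, -0.482, -0.0], [-0.0, 0.0, -1.0]]
force: [-0.0, 0.2, 0.0]
gripper_width: 1.003
grasp_force: 0.0
pos [461.3 -31.6 319.6] ydir -28.8 dp [ 0.156  -0.0164 -0.0005] yaw 0.0035565707685792035
```

```bash
python3 -m jog '[{"dp":[0.035,-0.004,0],"yaw":0},{"dp":[0.07,-0.008,0],"yaw":0},{"dp":[0.105,-0.012,0],"yaw":0},{"dp":[0.14,-0.015,0],"yaw":0},{"dp":[0.156,-0.016,0],"yaw":0},{"dp":[0.156,-0.016,0],"yaw":0}]'
python3 - <<'E'
from h import *
c=cap('wrist','w1'); w=cloud(c); print(c['eye'])
m=(w[...,2]>230)&(w[...,2]<275)&(np.hypot(w[...,0]-522,w[...,1]-113)<40)
P=w[m];print(len(P));top=P[P[:,2]>P[:,2].max()-4];print(top.min(0),top.max(0),top.mean(0))
t=P; print((t.min(0)+t.max(0))/2)
go([522,113,233],-29)
E
```

```text
time: 1.93
eef_pos: [523.0, 115.2, 319.0]
orientation: [[0.479, 0.878, -0.001], [0.878, -0.479, 0.003], [0.002, -0.002, -1.0]]
force: [-0.4, -0.4, 0.2]
gripper_width: 0.999
grasp_force: 0.0
[559.61231396 180.92283542 488.59520828]
871
[519.66024699 104.07129827 262.21221756] [536.84607321 121.24209747 266.15298725] [528.27243401 112.80554584 264.06242587]
[528.21037149 112.46859492 248.2345549 ]
pos [522.6 112.5 318.9] ydir -28.79 dp [ 0.0002 -0.0007  0.0859] yaw 0.003682131210014367
```

View pics/w1.png

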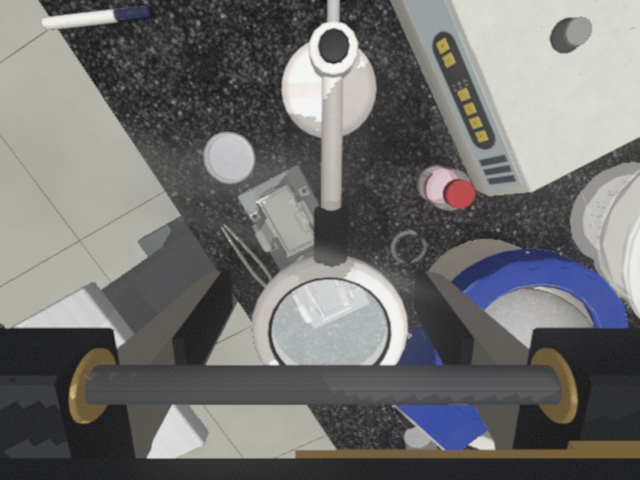

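The wrist view shows the boom running straight up the image from the lens (330,315), through the black neck and knob (331,225), to the post (334,47). The open fingers straddle it. I'll descend and pinch.

```bash
python3 -m jog '[{"dp":[0.002,0.003,0.03],"yaw":0},{"dp":[0.002,0.003,0.06],"yaw":0},{"dp":[0.002,0.003,0.086],"yaw":0},{"dp":[0.002,0.003,0.086],"yaw":0}]'
python3 -m jog '[{"dp":[0,0,0],"yaw":0},{"dp":[0,0,0],"yaw":0},{"dp":[0,0,0],"yaw":0},{"dp":[0,0,0],"yaw":0},{"dp":[0,0,0],"yaw":0},{"dp":[0,0,0],"yaw":0}]' 1
python3 - <<'E'
from h import *
go([585,223,233]); c=cap('top')
w=cloud(c)
w=cloud(dict(np.load('/tmp/w1.npz')))
m=(w[...,2]>228)&(np.hypot(w[...,0]-583,w[...,1]-223)<28);P=w[m];print(len(P),(P.min(0)+P.max(0))/2,P.min(0),P.max(0))
E
```

```text
time: 2.32
eef_pos: [523.0, 107.8, 228.7]
orientation: [[0.487, 0.873, -0.009], [0.874, -0.487, -0.003], [-0.007, -0.007, -1.0]]
force: [-0.9, 0.2, 0.2]
gripper_width: 0.999
grasp_force: 0.0
time: 2.82
eef_pos: [526.9, 111.1, 234.4]
orientation: [[0.485, 0.875, 0.001], [0.875, -0.485, 0.0], [0.001, 0.001, -1.0]]
force: [-0.8, 0.2, -0.8]
gripper_width: 0.59
grasp_force: 0.0
pos [526.9 111.1 234.4] ydir -29.0 dp [ 0.126  -0.0034  0.0015] yaw None
2124 [590.09228954 223.93823885 236.67739988] [574.42997025 208.08606999 228.05064791] [605.75460882 239.7904077  245.30415185]
```

```bash
python3 -m jog '[{"dp":[0,0,0],"yaw":0},{"dp":[0,0,0],"yaw":0},{"dp":[0,0,0],"yaw":0},{"dp":[0,0,0],"yaw":0},{"dp":[0,0,0],"yaw":0},{"dp":[0,0,0],"yaw":0},{"dp":[0,0,0],"yaw":0},{"dp":[0,0,0],"yaw":0}]' 1
python3 - <<'E'
from h import *
s=ctrl.get_state();p=s['eef_pos'];R=s['orientation'];c=np.array([589,224.]);r=p[:2]-c
print(p,r,np.hypot(*r),np.degrees(np.arctan2(r[1],r[0])),s['joints'].round(1))
r=r*127.5/np.hypot(*r)
for a in range(5,81,5):
    t=-np.radians(a);q=np.array([[np.cos(t),-np.sin(t)],[np.sin(t),np.cos(t)]])@r+c
    d=R.T@np.r_[q-p[:2],0]; print(a,(d/1000).round(4)[:2],round(-t,3))
E
```

```text
time: 3.53
eef_pos: [526.6, 111.0, 233.5]
orientation: [[0.485, 0.875, 0.0], [0.875, -0.485, -0.0], [0.0, 0.0, -1.0]]
force: [0.4, -0.9, -0.6]
gripper_width: 0.186
grasp_force: 30.0
[526.59213577 111.00141402 233.51882571] [ -62.40786423 -112.99858598] 129.0868775345766 -118.91138282283431 [ 12.7  18.7 -34.2 104.7  12.   60.2 -55.1]
5 [ 0.0021 -0.0111] 0.087
10 [ 0.0035 -0.0221] 0.175
15 [ 0.0059 -0.033 ] 0.262
20 [ 0.0092 -0.0436] 0.349
25 [ 0.0134 -0.0539] 0.436
30 [ 0.0186 -0.0638] 0.524
35 [ 0.0245 -0.0732] 0.611
40 [ 0.0313 -0.082 ] 0.698
45 [ 0.0388 -0.0902] 0.785
50 [ 0.047  -0.0977] 0.873
55 [ 0.0558 -0.1045] 0.96
60 [ 0.0652 -0.1105] 1.047
65 [ 0.075  -0.1157] 1.134
70 [ 0.0853 -0.1199] 1.222
75 [ 0.0959 -0.1233] 1.309
80 [ 0.1067 -0.1257] 1.396
```

```bash
python3 -m jog '[{"dp":[0.0005,-0.0112,0],"yaw":0.087},{"dp":[0.002,-0.0222,0],"yaw":0.175},{"dp":[0.0045,-0.033,0],"yaw":0.262},{"dp":[0.008,-0.0437,0],"yaw":0.349},{"dp":[0.0122,-0.054,0],"yaw":0.436},{"dp":[0.0174,-0.064,0],"yaw":0.524},{"dp":[0.0234,-0.0734,0],"yaw":0.611},{"dp":[0.0302,-0.0822,0],"yaw":0.698}]'
python3 - <<'E'
from h import *
s=ctrl.get_state();p=s['eef_pos'];r=p[:2]-[589,224];print(np.hypot(*r),np.degrees(np.arctan2(r[1],r[0])),s['force'],s['grasp_force'],s['wrist_torque'],s['joints'].round(1))
E
```

```text
time: 4.2
eef_pos: [469.3, 176.7, 233.5]
orientation: [[0.935, 0.354, 0.001], [0.354, -0.935, -0.001], [-0.0, 0.002, -1.0]]
force: [2.2, -2.4, -1.0]
gripper_width: 0.188
grasp_force: 30.0
128.75016921918876 -158.4424945759344 [ 2.23466412 -2.44515452 -1.02553531] 29.99750554561615 [-0.3749545  -0.55372446  0.11907315] [   1.9   14.1  -30.4  109.6    8.4   58.5 -101.5]
```

```bash
python3 -m jog '[{"dp":[0.0005,-0.0112,0],"yaw":0.087},{"dp":[0.002,-0.0222,0],"yaw":0.175},{"dp":[0.0045,-0.033,0],"yaw":0.262},{"dp":[0.008,-0.0437,0],"yaw":0.349},{"dp":[0.0122,-0.054,0],"yaw":0.436},{"dp":[0.0174,-0.064,0],"yaw":0.524},{"dp":[0.0234,-0.0734,0],"yaw":0.611},{"dp":[0.0302,-0.0822,0],"yaw":0.698}]'
python3 - <<'E'
from h import *
s=ctrl.get_state();p=s['eef_pos'];r=p[:2]-[589,224];print(np.hypot(*r),np.degrees(np.arctan2(r[1],r[0])),s['force'],s['grasp_force'],s['wrist_torque'],s['joints'].round(1))
c=cap('top','top2'); b=c['pixels'][205:325,210:390]; cv2.imwrite('pics/top2c.png',cv2.resize(b,None,fx=4,fy=4))
E
```

```text
time: 4.87
eef_pos: [466.9, 264.8, 233.5]
orientation: [[0.944, -0.329, -0.002], [-0.329, -0.944, -0.002], [-0.001, 0.002, -1.0]]
force: [-2.7, -2.9, 1.9]
gripper_width: 0.19
grasp_force: 30.0
128.73458132399267 161.5090268107934 [-2.70328639 -2.91165237  1.92467799] 30.003521740436554 [-0.35697913  0.43093233  0.15909414] [ -11.5   17.2  -26.   105.1    8.7   59.7 -150.1]
```

View pics/top2c.png

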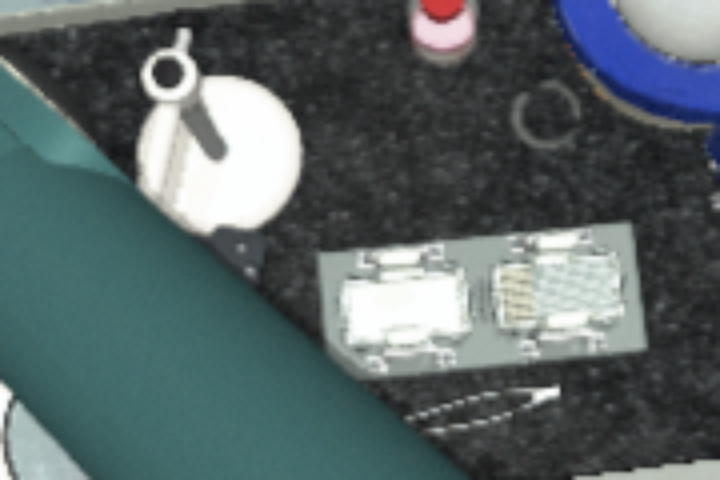

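The slides (about 560,285 in the crop) are in the right bay and the left cassette is empty. The lens is well left of the dock. I'll release the knob and rise.

```bash
python3 -m jog '[{"dp":[0,0,0],"yaw":0},{"dp":[0,0,0],"yaw":0},{"dp":[0,0,0],"yaw":0},{"dp":[0,0,0],"yaw":0},{"dp":[0,0,-0.01],"yaw":0},{"dp":[0,0,-0.04],"yaw":0},{"dp":[0,0,-0.07],"yaw":0},{"dp":[0,0,-0.1],"yaw":0}]' -1
python3 - <<'E'
from h import *
S=cap('scene');T=dict(np.load('/tmp/top2.npz'))
wt=cloud(T)
# dock plate pixels: z in 6..14, region
for n,w in(('t',wt),('s',cloud(S))):
    m=(w[...,2]>7)&(w[...,2]<14)&(w[...,0]>380)&(w[...,0]<540)&(w[...,1]>-100)&(w[...,1]<175)
    m=cv2.morphologyEx(m.astype(np.uint8),cv2.MORPH_OPEN,np.ones((2,2)))
    k,lab,st,_=cv2.connectedComponentsWithStats(m); i=1+st[1:,4].argmax(); P=w[lab==i]
    print(n,len(P),np.median(P[:,2]),cv2.minAreaRect(P[:,:2].astype(np.float32)))
    for name,zz in(('beads',(66,84)),):
        m=(w[...,2]>zz[0])&(w[...,2]<zz[1])&(w[...,0]>380)&(w[...,0]<540)&(w[...,1]>-80)&(w[...,1]<165)
        k,lab,st,ce=cv2.connectedComponentsWithStats(m.astype(np.uint8),connectivity=8)
        for i in range(1,k):
            if st[i,4]>6: P=w[lab==i]; print(name,st[i],P.mean(0).round(1),P.min(0).round(1),P.max(0).round(1))
E
```

```text
time: 5.58
eef_pos: [467.7, 264.5, 335.5]
orientation: [[0.946, -0.325, -0.0], [-0.325, -0.946, -0.0], [-0.0, 0.0, -1.0]]
force: [0.5, -0.2, 0.5]
gripper_width: 0.747
grasp_force: 0.0
t 139 9.708526843372283 ((482.1940612792969, 56.796112060546875), (39.00066375732422, 78.97981262207031), 2.3003814220428467)
beads [344 263  11   5  35] [4.857e+02 3.000e-01 7.660e+01] [481.6 -12.   70.6] [490.9  14.3  81. ]
beads [305 267  10   5  37] [488.6 105.7  76.1] [484.3  93.7  70.3] [493.9 118.4  81.3]
beads [347 283  10   4  36] [433.5   2.6  76.4] [429.1 -10.2  72. ] [438.6  14.5  80.8]
beads [307 287  10   4  37] [436.5 107.6  76.6] [431.8  95.2  69.6] [441.9 119.6  82.6]
s 905 nan ((460.83392333984375, 51.83734893798828), (230.35499572753906, 86.69895935058594), 87.47128295898438)
beads [348 269  10   7  50] [486.4   3.4  76.8] [481.6  -9.8  66.1] [491.3  15.9  82.6]
beads [360 281  11   8  61] [433.8   5.2  76.1] [429.8  -7.8  66.3] [440.5  17.8  83.3]
beads [309 283  11   8  55] [489.4 108.1  76.6] [484.7  93.4  66.1] [494.1 120.7  82.6]
beads [320 296  12   9  70] [436.3 109.5  75.7] [432.6  94.   66.3] [441.7 122.1  82.8]
```

Run:
```python
from h import *
go([460,3,200],-1.8)
```

```text
pos [470.2 266.4 342.1] ydir -108.97 dp [0.0749 0.2535 0.1407] yaw 1.2711269445808104
```

```bash
python3 -m jog '[{"dp":[0.005,0.016,0],"yaw":-0.12},{"dp":[0.015,0.048,0],"yaw":-0.24},{"dp":[0.024,0.08,0],"yaw":-0.36},{"dp":[0.033,0.112,0],"yaw":-0.48},{"dp":[0.042,0.144,0],"yaw":-0.6},{"dp":[0.051,0.175,0],"yaw":-0.72},{"dp":[0.06,0.205,0],"yaw":-0.84},{"dp":[0.065,0.22,0],"yaw":-0.96}]' -1
python3 - <<'E'
from h import *
go([460,3,200],-1.8)
E
```

```text
time: 6.3
eef_pos: [457.5, 32.1, 334.4]
orientation: [[0.83, 0.558, 0.001], [0.558, -0.83, -0.001], [0.0, 0.002, -1.0]]
force: [0.2, -0.6, 1.1]
gripper_width: 0.999
grasp_force: 0.0
pos [457.5  32.1 334.4] ydir -56.11 dp [-0.0142  0.0253  0.1344] yaw -0.947802202408134
```

```bash
python3 -m jog '[{"dp":[-0.002,0.005,0.02],"yaw":-0.12},{"dp":[-0.004,0.01,0.04],"yaw":-0.24},{"dp":[-0.006,0.015,0.06],"yaw":-0.36},{"dp":[-0.008,0.018,0.08],"yaw":-0.48},{"dp":[-0.01,0.021,0.1],"yaw":-0.6},{"dp":[-0.012,0.023,0.12],"yaw":-0.72},{"dp":[-0.014,0.025,0.134],"yaw":-0.84},{"dp":[-0.014,0.025,0.134],"yaw":-0.948}]' -1
python3 -m jog '[{"dp":[0,0,0],"yaw":0},{"dp":[0,0,0],"yaw":0}]'
python3 - <<'E'
from h import *
c=cap('wrist','w2'); w=cloud(c)
m=(w[...,2]>66)&(w[...,2]<86)&(w[...,0]>380)&(w[...,0]<540)&(w[...,1]>-80)&(w[...,1]<165)
k,lab,st,ce=cv2.connectedComponentsWithStats(m.astype(np.uint8),connectivity=8)
for i in range(1,k):
    if st[i,4]>30: P=w[lab==i]; q=P[P[:,2]>np.percentile(P[:,2],95)-4]; print(st[i],((q.min(0)+q.max(0))/2).round(1),q.min(0).round(1),q.max(0).round(1),cv2.minAreaRect(q[:,:2].astype(np.float32)))
go([460,3,60],-1.8)
w=cloud(cap('top'))
m=(w[...,2]>228)&(w[...,2]<275)&(np.hypot(w[...,0]-467,w[...,1]-264)<60);P=w[m];print('knob',len(P),P.mean(0))
E
```

```text
time: 6.97
eef_pos: [458.2, 6.2, 197.4]
orientation: [[0.028, 1.0, -0.005], [1.0, -0.028, -0.0], [-0.0, -0.005, -1.0]]
force: [0.2, -0.1, 0.8]
gripper_width: 1.001
grasp_force: 0.0
time: 7.13
eef_pos: [460.4, 7.0, 200.1]
orientation: [[0.037, 0.999, 0.001], [0.999, -0.037, 0.0], [0.0, 0.001, -1.0]]
force: [-0.4, -0.2, 0.2]
gripper_width: 1.0
grasp_force: 0.0
[350  79  14  39 476] [490.6 106.1  77.5] [485.9  92.9  75. ] [495.3 119.2  79.9] ((490.6650390625, 106.06342315673828), (26.26416778564453, 9.230361938476562), 89.22884368896484)
[282  80  14  39 468] [438.5 107.7  77.7] [433.5  94.2  75. ] [443.5 121.3  80.3] ((438.54071044921875, 107.75276184082031), (27.056459426879883, 9.2105073928833), 86.46755981445312)
[287 216  12  33 360] [435.6   3.2  77.3] [430.7 -10.3  74.9] [440.6  16.8  79.7] ((435.6455078125, 3.2727832794189453), (27.022510528564453, 9.236210823059082), 86.59125518798828)
[349 216  12  33 358] [487.2   1.7  77.4] [482.5 -11.9  74.9] [491.9  15.3  79.9] ((487.210693359375, 1.730332374572754), (27.23842430114746, 9.268638610839844), 89.27025604248047)
pos [460.7   7.1 200.3] ydir -2.09 dp [-0.0041 -0.0007  0.1403] yaw -0.005099222707454428
knob 77 [465.82076456 264.81983628 257.31995643]
```

View pics/w2.png

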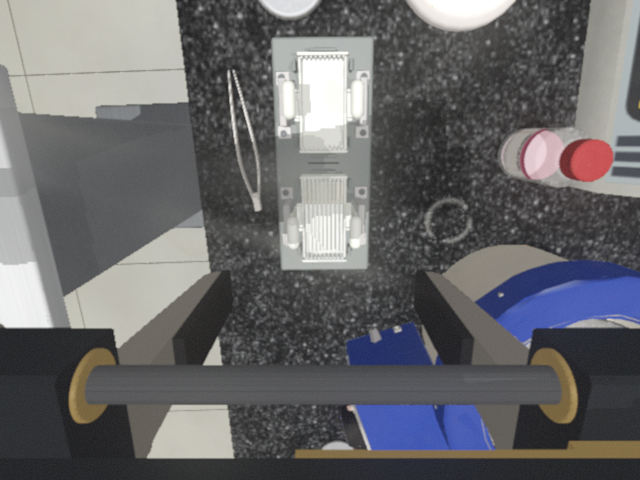

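The wrist view shows the slide cassette (325,218) with its two beads at (293,230) and (355,230), centred between the fingers. The empty cassette is at (323,100). I'll descend.

```bash
python3 -m jog '[{"dp":[-0.0045,0,0.03],"yaw":0},{"dp":[-0.0045,0,0.06],"yaw":0},{"dp":[-0.0045,0,0.09],"yaw":0},{"dp":[-0.0045,0,0.115],"yaw":0},{"dp":[-0.0045,0,0.13],"yaw":0},{"dp":[-0.0045,0,0.14],"yaw":0},{"dp":[-0.0045,0,0.14],"yaw":0},{"dp":[-0.0045,0,0.14],"yaw":0}]'
python3 -m jog '[{"dp":[0,0,0],"yaw":0},{"dp":[0,0,0],"yaw":0},{"dp":[0,0,0],"yaw":0},{"dp":[0,0,0],"yaw":0},{"dp":[0,0,0],"yaw":0},{"dp":[0,0,0],"yaw":0},{"dp":[0,0,0],"yaw":0},{"dp":[0,0,0],"yaw":0}]' 1
python3 -m jog '[{"dp":[0,0,0],"yaw":0},{"dp":[0,0,0],"yaw":0},{"dp":[0,0,0],"yaw":0},{"dp":[0,0,0],"yaw":0}]' 1
```

```text
time: 7.9
eef_pos: [460.4, 2.8, 60.0]
orientation: [[0.034, 0.999, 0.001], [0.999, -0.034, -0.0], [-0.0, 0.001, -1.0]]
force: [-0.2, 0.7, 0.3]
gripper_width: 0.998
grasp_force: 0.0
time: 8.57
eef_pos: [460.2, 2.6, 59.7]
orientation: [[0.034, 0.999, 0.001], [0.999, -0.034, -0.0], [-0.0, 0.001, -1.0]]
force: [-0.1, 0.7, -1.2]
gripper_width: 0.44
grasp_force: 6.3
time: 8.9
eef_pos: [459.9, 2.6, 59.5]
orientation: [[0.033, 0.999, -0.0], [0.999, -0.033, -0.0], [-0.0, -0.0, -1.0]]
force: [0.9, -0.4, -0.6]
gripper_width: 0.407
grasp_force: 29.3
```

Both catches are at their stops (about 37 mm, 29 N). I'll lift gently and check.

```bash
python3 -m jog '[{"dp":[0,0,-0.004],"yaw":0},{"dp":[0,0,-0.009],"yaw":0},{"dp":[0,0,-0.014],"yaw":0},{"dp":[0,0,-0.019],"yaw":0},{"dp":[0,0,-0.024],"yaw":0},{"dp":[0,0,-0.029],"yaw":0},{"dp":[0,0,-0.034],"yaw":0},{"dp":[0,0,-0.039],"yaw":0}]'
python3 -m jog '[{"dp":[0,0,-0.006],"yaw":0},{"dp":[0,0,-0.016],"yaw":0},{"dp":[0,0,-0.028],"yaw":0},{"dp":[0,0,-0.042],"yaw":0},{"dp":[0,0,-0.058],"yaw":0},{"dp":[0,0,-0.076],"yaw":0},{"dp":[0,0,-0.094],"yaw":0},{"dp":[0,0,-0.106],"yaw":0}]'
python3 -m jog '[{"dp":[0,0,-0.004],"yaw":0},{"dp":[0,0,-0.006],"yaw":0},{"dp":[0,0,-0.006],"yaw":0},{"dp":[0,0,-0.006],"yaw":0},{"dp":[0,0,-0.006],"yaw":0},{"dp":[0,0,-0.006],"yaw":0},{"dp":[0,0,-0.006],"yaw":0},{"dp":[0,0,-0.006],"yaw":0}]'
python3 - <<'E'
from h import *
c=cap('scene','s3'); a=c['pixels'][150:350,200:450]; cv2.imwrite('pics/s3c.png',cv2.resize(a,None,fx=3,fy=3,interpolation=cv2.INTER_CUBIC))
w=cloud(c); m=(np.abs(w[...,0]-460)<60)&(np.abs(w[...,1]-3)<50)&(w[...,2]>60)&(w[...,2]<250); print(np.percentile(w[m][:,2],[0,1,5,50]))
E
```

```text
time: 9.57
eef_pos: [459.8, 2.6, 99.1]
orientation: [[0.033, 0.999, -0.0], [0.999, -0.033, -0.0], [-0.0, -0.0, -1.0]]
force: [0.3, 0.6, -1.9]
gripper_width: 0.405
grasp_force: 29.2
time: 10.23
eef_pos: [460.4, 2.9, 206.9]
orientation: [[0.033, 0.999, 0.002], [0.999, -0.033, -0.0], [-0.0, 0.002, -1.0]]
force: [0.7, 0.1, -1.5]
gripper_width: 0.405
grasp_force: 29.2
time: 10.9
eef_pos: [459.8, 2.7, 210.2]
orientation: [[0.033, 0.999, -0.001], [0.999, -0.033, 0.0], [0.0, -0.001, -1.0]]
force: [-0.1, -0.0, -1.3]
gripper_width: 0.405
grasp_force: 29.2
[162.67893067 163.99775926 166.30332791 190.75358943]
```

View pics/s3c.png

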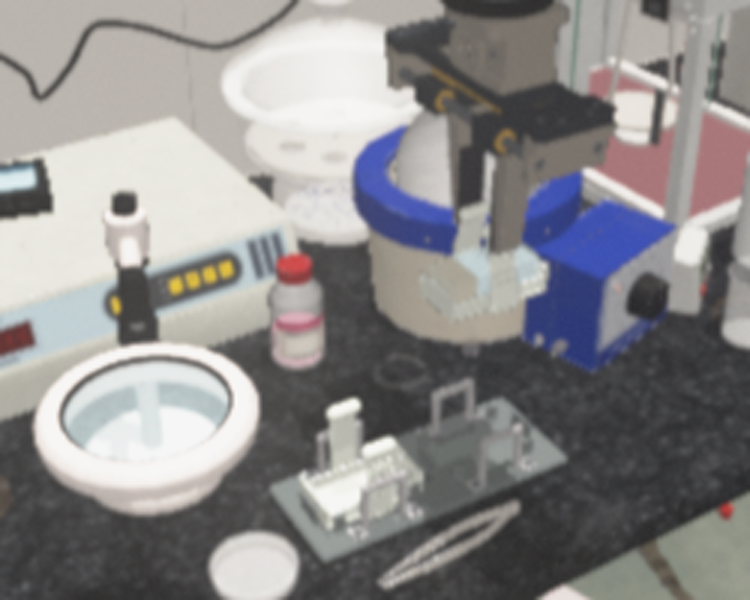

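The slide cassette hangs upright in the gripper at (485,280), with its underside at about 160 mm. The empty cassette is still in its bay at (360,480), the lens is clear at (148,420), and the other items haven't moved.

```bash
python3 -c "
from workcell import ctrl
print(ctrl.close_job())"
```

```text
the job is handed in; nothing more can be done
None
```

The job is handed in: I swung the magnifier left, clear of the dock, and the arm is holding the slide cassette upright by its squeezed catches, about 16 cm above the worktop; the empty cassette and the other items in view stayed where they were.

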